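# Set the coffee grinder from the coarse side and start it

### The job

The lever on top of the coffee grinder has been left past the mark clip, on the fine side, and its thread has slack. Push the lever back at least 2 cm beyond the mark clip on the coarse side, then bring it up to the mark from that side only, so that the slack is taken up and the pointer stops in line with the rib of the clip (if you go past it, back off and come up again). With the lever set, press the start button fully down and let it go, leaving the jug, the tamper and the teaspoon on the worktop where they are.

Things in the scene. Friction and masses are not known exactly. Their poses are not given: they have to be found in the camera images.
- grinder: Low round black coffee grinder, fixed; place and yaw differ each time. Origin on its vertical axis at the worktop; at yaw 0 its front faces -x. Scale flange radius 98 mm, top at z = 118 mm; hopper in the middle, radius 38 mm, up to z = 168 mm. The lever swings over the front of the flange about the axis. A chute juts from the front to 110 mm from the axis, z = 87 to 106 mm.
- coarse_boss (a point): Big round raised boss (12 mm wide) on the flange, on the +y side of the front: the coarse end of the swing. A small boss (5 mm) on the -y side marks the fine end. Seen from above, the lever turns clockwise to coarse and counter-clockwise to fine.
- burr_ring (a joint): Angle (rad, counter-clockwise from above = finer, -0.9 to 0.9) of the dark knurled burr ring under the lever, radius 50 mm; turned only by the lever through the slack; stiff (about 0.25 N m, i.e. 4 N at the tab), and stays where it is left.
- grind_lever (a joint): Angle (rad) of the lever relative to the burr ring: free slack from -0.075 (lever is driving the ring to coarse) to +0.075 (slack taken up towards fine); moving lightly between, it stays where left. The whole slack is 0.15 rad, 13 mm at the pointer. The lever's angle in the grinder's frame is burr_ring + grind_lever; at 0 it points along the grinder's -x.
- tab_top (a point): Centre of the top of the lever's upright thumb tab: 14 mm radially, 12 mm along the swing, rounded, from z = 128 to 162 mm, centre 68 mm from the grinder's axis. Below the tab is the flat lever arm, top at z = 133 mm, as wide as the tab.
- pointer_tip (a point): Tip of the lever's narrow pointer, 86 mm from the grinder's axis, at z = 129 mm, straight out from the tab.
- mark_clip: Small black clip on the rim of the flange, fixed there, at a different angle each time; it is the set mark. Its origin lies on the grinder's axis at the worktop; the clip sits in its -x direction, 89 to 102 mm out. The pointer is at the mark when its y in this frame is 0; y > 0 is the coarse side, y < 0 the fine side.
- mark_rib (a point): Middle of the top of the clip's upright rib, 3 mm wide and 12 mm long radially, 95 mm from the grinder's axis, top at z = 127 mm: the mark.
- start_button (a joint): Travel of the start button (m): 0 up, 0.006 fully down; spring, 5 N at the bottom; comes up by itself.
- start_button_top (a point): Centre of the top of the round grey start button, radius 16 mm, on a black box 60 x 60 x 36 mm, 165 mm from the axis at the grinder's -y side; press it straight down.
- milk_jug: Steel jug 77 x 112 x 84 mm, loose, standing under the chute; must stay. Origin: centre of its underside.
- tamper: Steel coffee tamper with black handle, 57 x 57 x 82 mm, loose; must stay. Origin: centre of its underside.
- teaspoon: Steel teaspoon, 132 x 28 x 11 mm, lying loose; must stay. Origin: centre of its underside.

How it is judged:
On the way, in this order (a step that is already met when the one before it is completed fails the run):
1. the lever's pointer has been backed off at least 15 mm beyond the mark on the coarse side (y of pointer_tip in the frame of mark_clip above 0.015 m), for 0.1 s.
2. the pointer stands within 4 mm of the mark with the slack taken up towards fine (y of pointer_tip in the frame of mark_clip between -0.004 and 0.004 m and value of joint grind_lever above 0.055 rad), for 0.2 s.
3. the start button is pressed down, at least 4.5 mm (value of joint start_button above 0.0045 m), for 0.05 s.
At the end, for the whole second after the job is handed in: The lever's pointer is within 4 mm of the mark rib, along the swing; the slack is taken up towards fine (lever at more than +0.055 of its +0.075 rad against the burr ring); the start button is up again; the ring is at rest (all of step 2 and value of joint start_button below 0.002 m and velocity of joint burr_ring below 0.02 rad/s); the robot touches nothing.
It fails at once if the start button is pressed (over 3 mm) while the pointer is more than 5 mm from the mark or the slack is not taken up (value of joint start_button above 0.003 m and not (y of pointer_tip in the frame of mark_clip between -0.005 and 0.005 m and value of joint grind_lever above 0.05 rad)).
It fails at once if the jug, the tamper or the teaspoon is pushed more than 20 mm (distance of any of milk_jug, tamper, teaspoon from where it was at the start of the episode above 0.02 m).
It also fails if it takes over 51 s, if anything falls off the work surface, if the arm or the gripper's body presses on something with over 40 N, if the wrist force passes 120 N, or if a joint passes its speed limit or range.

### The arm

A 6-joint arm with a two-finger parallel gripper is mounted at the origin on a cart in front of the work surface, level with it; the furniture and walls round the work are solid. World frame = base frame: x ahead of the robot, y to its left, z up, the work surface at z = 0. Lengths are in m, angles in rad, forces in N, time in s.
With the tool pointing down it reaches from about 0.2 to 0.875 m from the base axis. Payload 3.4 kg.
Tool frame: the origin (TCP) lies between the finger pads; the fingertips stand 25 mm ahead of it and the grasp point (between the pads) lies 6 mm ahead of it (r.nose_length is the z of the fingertips in the tool frame, in m); z points along the fingers, x is the direction in which the jaws open and shut, and the axes are right-handed (so a half turn about z gives the same grasp; the last joint's range is limited). The gripper opens to 94 mm and grips with 3 to 60 N. Pads are 16 mm wide; open, the fingers measure 119 mm over their backs; the gripper's body (75 mm by 177 mm) begins 78 mm behind the grasp point.
Start: joints at [-1.374, 0.276, 1.505, -0, 1.361, -0.121], TCP at [0.18, -0.546, 0.23] pointing down, gripper open.
Joint ranges: [-2.89, 2.89], [-0.75, 2.08], [0.22, 2.7], [-1.18, 4.32], [0.11, 2.71], [-2.7, 2.7]. Speed limits (rad/s): [2.57, 2.57, 3.14, 3.14, 3.14, 3.14].

### API

Orientations are given as a unit quaternion [w, x, y, z].
In Python, from plant import r, gripper_to, inverse_kinematics, vision, models, telemetry gives the robot as it stands. Calls block until the motion is done:
- r.move_to(position, orientation): joint-space move of the TCP to a pose.
- r.move_l(position, rot=None, vel=0.15, guard=None): straight line of the TCP; rot=None keeps the orientation; vel is the mean speed in m/s. With guard (N) it stops when the force on the tool has changed by that much, and returns True; else False.
- r.movej(angles): joint-space move.
- gripper_to(opening, f_grip=None): finger opening in m; f_grip is the grip in N (None keeps the last); returns when the fingers have stopped.
- r.hold(seconds).
- inverse_kinematics(position, orientation): joint angles nearest the present ones, or None.
- vision.snapshot(name): name is "scene" or "top" or "wrist"; returns the picture (480x640x3 uint8, red, green, blue); there is no depth.
- vision.get_calibration(name): a dict with "fx", "fy", "cx", "cy" (pixels), "position" and "orientation" of the camera in the world. Camera axes: x right, y down, z forward; pixel columns grow to the right and rows downward; lengths in m; the calibration is good to about 2 mm. A picture is of the moment at which its call begins: read the wrist's pose just before it. get_calibration takes no time and is no camera call; for the wrist camera it gives the pose at the moment of the call.
A pose or a line that the arm cannot do raises r.PlanningError and nothing moves.
- r.sign_off(): hands the job in, once; it reports no verdict.
Trained networks look in the newest picture that a camera, given by its name, has taken for a name from the list of things; names that differ only in an ending like _2 or _b are one class to them, and where a whole thing is asked for, a point or a joint stands for the part that bears it (a point fixed in the world has none). Each returns a list of dicts, best first, with "score" (0 to 1); they miss things now and then, are a little off and sometimes report something else, mostly with a low value. They report only what shows in the picture. A call takes as long as a camera call.
- models.boxes_of(thing, camera): "at" ([x, y, z] in m, in world coordinates, good to about 4 mm: the middle of the surface that is visible of it).
- models.regions_of(thing, camera): "pixels" (480x640 bool, what is visible of it).
- models.mark_of(thing, camera): "at" ([x, y, z] in m, in world coordinates, good to about 4 mm: a listed point, or the origin of a listed thing).
Readings, each from a call of its own:
- telemetry.current_t(): time.
- telemetry.current_joints(): joint angles.
- telemetry.current_dq(): joint speeds.
- telemetry.current_joint_efforts(): joint torques, N m.
- telemetry.current_ee_pos(): TCP position.
- telemetry.current_tool_rot(): TCP orientation.
- telemetry.current_wrist_force(): force on the tool from outside, world axes, zero at the start.
- telemetry.current_torque(): the same for the moment, N m.
- telemetry.current_opening(): finger opening in m.
Only numpy, scipy, OpenCV 4.12 (cv2) and the standard library are available. Lean on these libraries where they do the work, as an engineer would, in place of code of your own. Each camera call takes 0.05 s, during which the arm holds its last target.

## Working session

There is one attempt and no reset: what is moved stays moved. The work goes in short steps, each a Python script; the robot and the scene stay as the last script left them, time stands still between calls to the robot, and variables do not carry over. Pictures are saved under pics/ and viewed, and the job is handed in when it is done.

```bash
ls; mkdir -p pics
python3 - <<'E'
from plant import r, gripper_to, inverse_kinematics, vision, models, telemetry
import cv2
print(telemetry.current_t(), telemetry.current_tool_rot(), telemetry.current_opening())
for c in ["scene","top","wrist"]:
    im=vision.snapshot(c); cv2.imwrite(f"pics/a_{c}.png",im[:,:,::-1])
    print(c,vision.get_calibration(c))
    for n in ["grinder","mark_clip","mark_rib","pointer_tip","tab_top","start_button_top","coarse_boss"]:
        o=models.mark_of(n,c)
        print(n,[(d['at'],round(d['score'],2)) for d in o[:2]])
print(telemetry.current_t())
E
```

```text
pics
0.0 [-6.07426679e-04  8.10080789e-01 -5.86317582e-01 -6.63276567e-04] 0.09367425013027486
scene {'fx': 490.4352290090192, 'fy': 490.4352290090192, 'cx': 315.77660324364643, 'cy': 241.68358094300518, 'position': array([ 0.47627729, -0.55065165,  1.05205191]), 'orientation': array([-0.26380958,  0.96392217, -0.03295885,  0.01312501])}
grinder [([0.5821, 0.0544, -0.0025], 0.79), ([0.4583, 0.0571, -0.0008], 0.57)]
mark_clip []
mark_rib [([0.5465, 0.136, 0.1154], 0.7), ([0.4859, 0.0784, 0.1268], 0.42)]
pointer_tip [([0.5016, 0.0078, 0.1279], 0.95), ([0.5816, 0.0538, -0.0028], 0.24)]
tab_top [([0.5201, 0.0195, 0.1629], 0.95)]
start_button_top [([0.5614, -0.1114, 0.057], 0.66)]
coarse_boss [([0.5456, 0.1359, 0.1208], 0.89), ([0.5202, 0.0177, 0.1593], 0.36)]
top {'fx': 471.40956278053096, 'fy': 471.40956278053096, 'cx': 322.9044217414512, 'cy': 246.4246473410587, 'position': array([0.43687471, 0.04530581, 0.94836319]), 'orientation': array([ 0.03023314, -0.69759355,  0.71454771, -0.04325237])}
grinder [([0.5718, 0.0513, -0.0], 0.94)]
mark_clip []
mark_rib [([0.4862, 0.0717, 0.1256], 0.63)]
pointer_tip [([0.5028, 0.0076, 0.1288], 0.94), ([0.486, 0.0767, 0.1268], 0.61)]
tab_top [([0.5166, 0.0208, 0.162], 0.97)]
start_button_top [([0.5635, -0.1103, 0.0576], 0.57)]
coarse_boss [([0.5472, 0.1317, 0.1196], 0.96)]
wrist {'fx': 404.0618946756058, 'fy': 404.0618946756058, 'cx': 314.7313255492361, 'cy': 239.64117600796365, 'position': array([ 0.24561995, -0.52483387,  0.38457536]), 'orientation': array([ 0.09603181,  0.80428177, -0.58227912, -0.06971199])}
grinder []
mark_clip []
mark_rib []
pointer_tip []
tab_top []
start_button_top []
coarse_boss []
1.2
```

View pics/a_top.png

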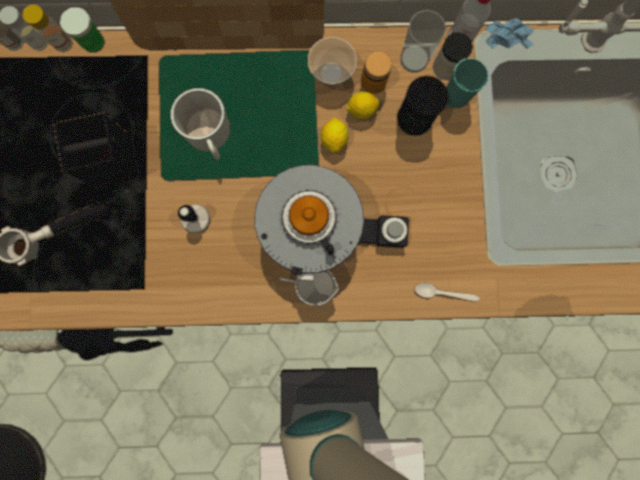

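View pics/a_scene.png

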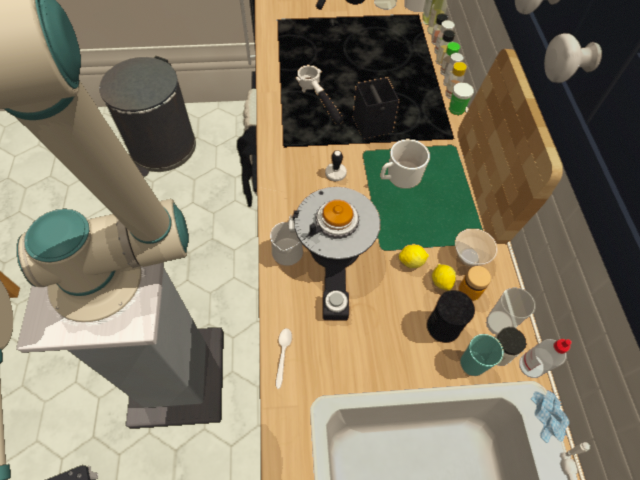

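Run:
```python
import cv2
im=cv2.imread("pics/a_top.png")[100:300,230:430]
im=cv2.convertScaleAbs(im,alpha=1.5,beta=20)
cv2.imwrite("pics/a_top_crop.png",cv2.resize(im,(600,600),interpolation=cv2.INTER_CUBIC))
im=cv2.imread("pics/a_scene.png")
```

```text
(no output)
```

View pics/a_top_crop.png

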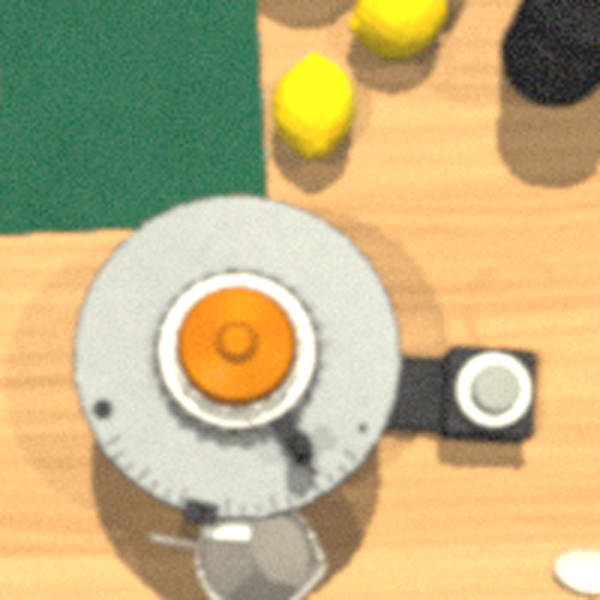

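The top view shows the grinder's flange centred near px (309,218), with the clip at about (297,270). The lever is on the right, which is the fine side, with its pointer at about (330,260). Next I'll fit the axis and clip, then plan a hover pose.

```bash
cat > h.py <<'E'
import numpy as np, cv2
from scipy.spatial.transform import Rotation as Rn
def R(q): return Rn.from_quat([q[1],q[2],q[3],q[0]])
def quat(Rt):
    q=Rt.as_quat(); return np.array([q[3],q[0],q[1],q[2]])
def ray(c,u,v,z):
    d=R(c['orientation']).apply([(u-c['cx'])/c['fx'],(v-c['cy'])/c['fy'],1.0])
    p=np.array(c['position']); return p+d*(z-p[2])/d[2]
def proj(c,P):
    p=R(c['orientation']).inv().apply(np.array(P)-c['position'])
    return np.array([c['fx']*p[0]/p[2]+c['cx'],c['fy']*p[1]/p[2]+c['cy']])
E
python3 - <<'E'
from h import *
from plant import r, gripper_to, inverse_kinematics, vision, models, telemetry
c=vision.get_calibration("top")
for n,u,v,z in [("ctr",309,218.3,.118),("clip",296.7,270.3,.125),("pointer",330,263.5,.129),("tab",330,246,.162),("boss",264,236.3,.12),("sboss",351.2,242.7,.119),("button",395,229.5,.057),("hopper",309,214,.168)]:
    print(n,ray(c,u,v,z).round(4))
w=vision.get_calibration("wrist");Rt=R(telemetry.current_tool_rot())
print("cam in tool",Rt.inv().apply(w['position']-telemetry.current_ee_pos()), (Rt.inv()*R(w['orientation'])).as_euler('xyz',degrees=True))
print(Rt.as_matrix().round(3))
E
```

```text
ctr [0.5743 0.0524 0.118 ]
clip [0.4818 0.0758 0.125 ]
pointer [0.492  0.0175 0.129 ]
tab [0.5192 0.0179 0.162 ]
boss [0.5435 0.1326 0.12  ]
sboss [ 0.5287 -0.0214  0.119 ]
button [ 0.5591 -0.1111  0.057 ]
hopper [0.5733 0.0518 0.168 ]
cam in tool [ 0.00029448 -0.06932713 -0.15406748] [-13.62847205  -0.02546157   0.01793764]
[[ 0.312 -0.95   0.   ]
 [-0.95  -0.312 -0.   ]
 [ 0.     0.    -1.   ]]
```

```bash
cat >> h.py <<'E'
def pose(C,th,rad,z):
    u=np.array([np.cos(th),np.sin(th),0]); Z=np.array([0,0,1.])
    M=np.column_stack([np.cross(u,Z),-u,-Z])
    return np.array([C[0]+rad*u[0],C[1]+rad*u[1],z]),quat(Rn.from_matrix(M))
E
python3 - <<'E'
from h import *
from plant import r, gripper_to, inverse_kinematics, vision, models, telemetry
C=(.574,.0525)
for a in [214,200,190,180,165,150,145]:
    for z in (.25,.166):
        q=inverse_kinematics(*pose(C,np.radians(a),.068,z)); print(a,z,None if q is None else np.round(q,2))
p,q=pose(C,np.radians(195),.068,.27)
r.move_to(p,q)
gripper_to(0.034)
for k in range(1):
    w=vision.get_calibration("wrist"); im=vision.snapshot("wrist")
    cv2.imwrite("pics/b_wrist.png",im[:,:,::-1])
    for n in ["mark_rib","pointer_tip","tab_top","grinder","coarse_boss","start_button_top"]:
        print(n,[(d['at'],round(d['score'],2)) for d in models.mark_of(n,"wrist")[:2]])
print(w,telemetry.current_t(),telemetry.current_ee_pos(),p,telemetry.current_wrist_force())
np.save("b_cal.npy",w,allow_pickle=True)
E
```

```text
214 0.25 [-0.11  0.18  1.59 -0.    1.38 -2.27]
214 0.166 [-0.11  0.24  1.73 -0.    1.18 -2.27]
200 0.25 [-0.08  0.17  1.6  -0.    1.37 -2.  ]
200 0.166 [-0.08  0.23  1.74 -0.    1.17 -2.  ]
190 0.25 [-0.06  0.16  1.61 -0.    1.37 -1.8 ]
190 0.166 [-0.06  0.22  1.75 -0.    1.17 -1.8 ]
180 0.25 [-0.03  0.16  1.61 -0.    1.37 -1.6 ]
180 0.166 [-0.03  0.22  1.75 -0.    1.17 -1.6 ]
165 0.25 [ 0.    0.17  1.6  -0.    1.37 -1.31]
165 0.166 [ 0.    0.23  1.74 -0.    1.17 -1.31]
150 0.25 [ 0.03  0.19  1.58 -0.    1.38 -1.01]
150 0.166 [ 0.03  0.24  1.72 -0.    1.18 -1.01]
145 0.25 [ 0.04  0.19  1.57 -0.    1.38 -0.92]
145 0.166 [ 0.04  0.25  1.71 -0.    1.18 -0.92]
mark_rib [([0.4867, 0.0728, 0.1246], 0.82), ([0.5709, 0.0537, 0.0017], 0.38)]
pointer_tip [([0.5084, 0.0098, 0.1278], 0.59)]
tab_top [([0.5165, 0.0176, 0.1606], 0.6), ([0.4851, 0.077, 0.1278], 0.22)]
grinder [([0.5744, 0.0555, -0.0002], 0.74)]
coarse_boss [([0.5429, 0.1327, 0.1198], 0.73)]
start_button_top [([0.5643, -0.1112, 0.0609], 0.7)]
{'fx': 404.0618946756058, 'fy': 404.0618946756058, 'cx': 314.7313255492361, 'cy': 239.64117600796365, 'position': array([0.44347321, 0.01730884, 0.42406375]), 'orientation': array([0.07260313, 0.60452144, 0.7875662 , 0.0949847 ])} 4.9583 [0.50830504 0.03489183 0.27001197] [0.50831704 0.0349003  0.27      ] [-1.50343404  0.78068254  0.09818384]
```

View pics/b_wrist.png

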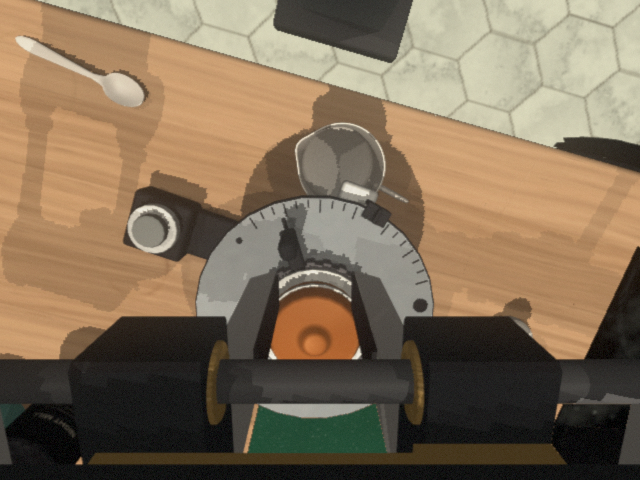

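The wrist view shows the lever tab at about (288,245), the clip at (376,212), the coarse boss at (420,305) and the fine boss at (239,240). I'll fit the flange rim and the clip in a zoomed crop.

Run:
```python
from h import *
w=np.load("b_cal.npy",allow_pickle=True).item()
im=cv2.imread("pics/b_wrist.png")
cv2.imwrite("pics/b_crop.png",cv2.resize(im[175:325,190:440],None,fx=3.2,fy=3.2,interpolation=cv2.INTER_CUBIC))
C=(.5743,.0525)
# overlay flange
o=cv2.resize(im,None,fx=1,fy=1)
for dx in [C]:
    for a in np.arange(0,360,1.5):
        p=proj(w,[C[0]+.098*np.cos(np.radians(a)),C[1]+.098*np.sin(np.radians(a)),.118]); cv2.circle(o,tuple(int(x) for x in p.round()),0,(0,0,255),-1)
cv2.imwrite("pics/b_over.png",cv2.resize(o[175:325,190:440],None,fx=3.2,fy=3.2,interpolation=cv2.INTER_CUBIC))
```

```text
(no output)
```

View pics/b_over.png

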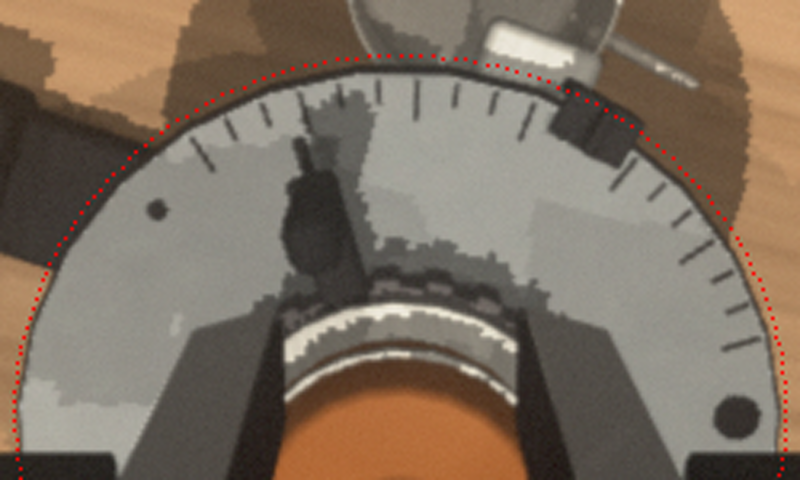

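View pics/b_crop.png

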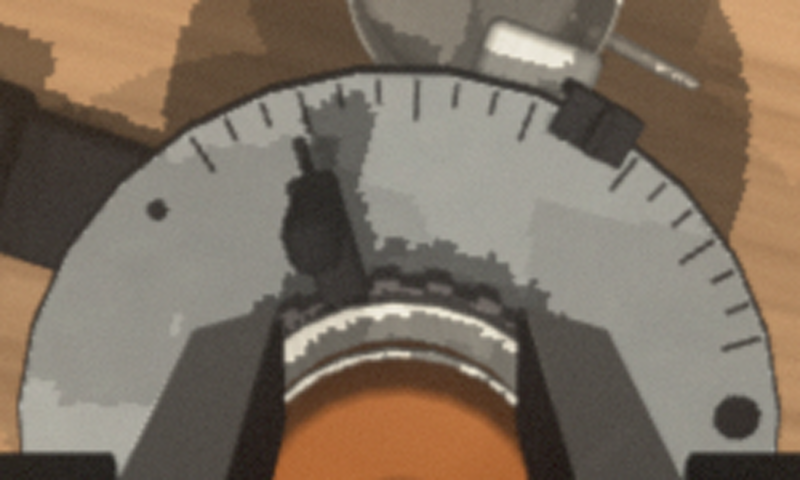

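Run:
```python
from h import *
from scipy.optimize import least_squares
w=np.load("b_cal.npy",allow_pickle=True).item()
px=lambda x,y,z: ray(w,190+x/3.2,175+y/3.2,z)
P=np.array([px(x,y,.118) for x,y in [(415,67),(300,87),(110,192),(35,297),(777,400),(737,262),(690,197),(19,400),(500,78)]])
f=lambda s:np.hypot(P[:,0]-s[0],P[:,1]-s[1])-.098
s=least_squares(f,[.574,.0525]); print(s.x,(s.fun*1e3).round(1))
f2=lambda s:np.hypot(P[:,0]-s[0],P[:,1]-s[1])-s[2]
s2=least_squares(f2,[.574,.0525,.098]); print(s2.x,(s2.fun*1e3).round(1))
for n,x,y,z in [("clipc",593,131,.127),("rib in",585,152,.127),("ribout",607,110,.127),("tip",298,138,.129),("tab",305,218,.162),("boss",737,417,.12),("sboss",157,209,.119),("tick",0,0,0)][:-1]:
    p=px(x,y,z); d=p[:2]-s.x; print(n,p.round(4),np.hypot(*d).round(4),(np.degrees(np.arctan2(d[1],d[0]))%360).round(2))
```

```text
[0.57809667 0.05302039] [ 0.8 -1.3 -0.4  0.9 -0.9 -0.3 -0.3 -1.3  1.1]
[0.57698554 0.0526981  0.09710184] [ 0.5 -1.5 -0.3  1.3 -0.2  0.  -0.1 -0.6  0.9]
clipc [0.4843 0.0752 0.127 ] 0.0964 166.71
rib in [0.4895 0.0748 0.127 ] 0.0912 166.16
ribout [0.4787 0.0769 0.127 ] 0.1022 166.51
tip [0.5033 0.0092 0.129 ] 0.0867 210.37
tab [0.5127 0.0156 0.162 ] 0.0753 209.78
boss [0.5459 0.1331 0.12  ] 0.0863 111.92
sboss [ 0.5312 -0.02    0.119 ] 0.0868 237.26
```

```bash
cat >> h.py <<'E'
C=(.5765,.0527)
def arc(r,a0,a1,z=.168,step=10,vel=.05,rad=.068):
    n=max(1,int(np.ceil(abs(a1-a0)/step)))
    for a in np.linspace(a0,a1,n+1)[1:]:
        p,q=pose(C,np.radians(a),rad,z); r.move_l(p,rot=q,vel=vel)
E
python3 - <<'E'
from h import *
from plant import r, gripper_to, inverse_kinematics, vision, models, telemetry
r.move_to(*pose(C,np.radians(210),.068,.20))
p,q=pose(C,np.radians(210),.068,.168)
print(r.move_l(p,rot=q,vel=.06,guard=6))
gripper_to(0.020)
im=vision.snapshot("wrist"); cv2.imwrite("pics/c_wrist.png",im[:,:,::-1])
print(telemetry.current_t(),telemetry.current_ee_pos(),p,telemetry.current_opening(),telemetry.current_wrist_force())
E
```

```text
False
6.5333 [0.51763254 0.01870748 0.16809422] [0.51761027 0.0187     0.168     ] 0.02008199662645828 [0.19012316 0.59632025 0.19504621]
```

View pics/c_wrist.png

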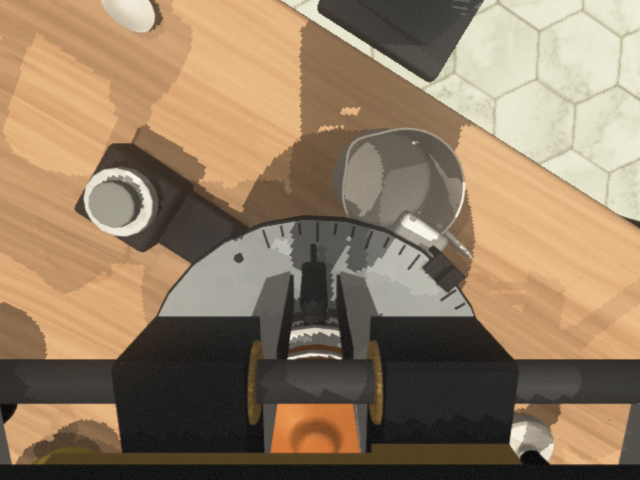

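The tab sits centred between the fingers, with the pointer tip at (314,248) and the clip at (443,268). Next I push to coarse.

Run:
```python
from h import *
from plant import r, gripper_to, inverse_kinematics, vision, models, telemetry
arc(r,210,145.5)
r.hold(.2)
w=vision.get_calibration("wrist")
im=vision.snapshot("wrist"); cv2.imwrite("pics/d_wrist.png",im[:,:,::-1]); np.save("d_cal.npy",w,allow_pickle=True)
im=vision.snapshot("top"); cv2.imwrite("pics/d_top.png",im[:,:,::-1])
print(telemetry.current_t(),telemetry.current_ee_pos(),pose(C,np.radians(145.5),.068,.168)[0],telemetry.current_wrist_force())
```

```text
9.4 [0.52005178 0.09122678 0.1678838 ] [0.52045942 0.09121562 0.168     ] [-0.62295734 -3.01085564  0.83908667]
```

View pics/d_wrist.png

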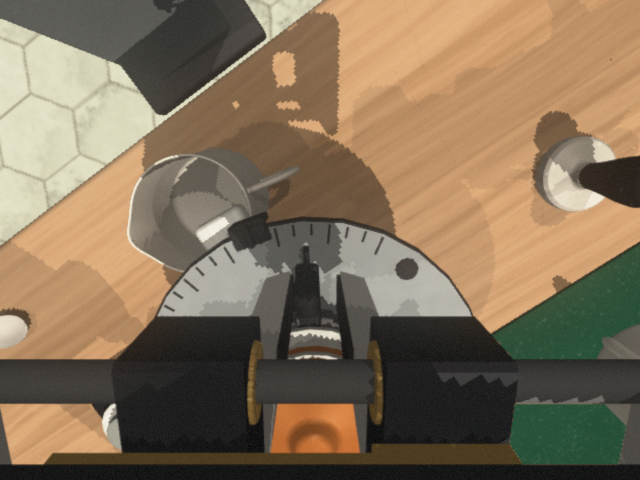

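Run:
```python
from h import *
w=np.load("d_cal.npy",allow_pickle=True).item()
im=cv2.imread("pics/d_wrist.png")
cv2.imwrite("pics/d_crop.png",cv2.resize(im[200:300,200:360],None,fx=5,fy=5,interpolation=cv2.INTER_CUBIC))
for n,u,v,z in [("clip",250,231,.127),("tip",306,246,.129)]:
    p=ray(w,u,v,z);d=p[:2]-C;print(n,p,np.hypot(*d),np.degrees(np.arctan2(d[1],d[0]))%360)
```

```text
clip [0.48237607 0.07929505 0.127     ] 0.09780905542455569 164.22217541761225
tip [0.50391981 0.09806752 0.129     ] 0.0855926140533926 147.99183615726844
```

View pics/d_crop.png

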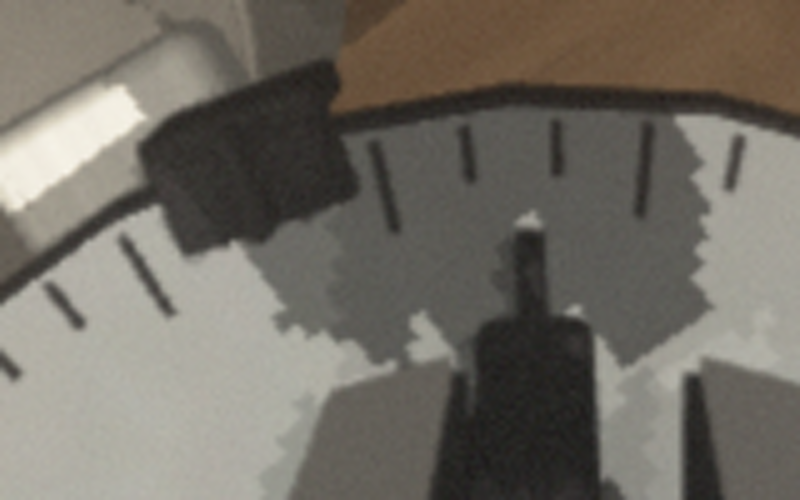

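Pointer is about 17° (25 mm) beyond the mark on the coarse side. Now I bring it up towards the mark and stop short to look.

Run:
```python
from h import *
from plant import r, gripper_to, inverse_kinematics, vision, models, telemetry
arc(r,145.5,165,vel=.04)
r.hold(.2)
w=vision.get_calibration("wrist")
im=vision.snapshot("wrist"); cv2.imwrite("pics/e_wrist.png",im[:,:,::-1]); np.save("e_cal.npy",w,allow_pickle=True)
cv2.imwrite("pics/e_crop.png",cv2.resize(im[200:300,240:400,::-1],None,fx=5,fy=5,interpolation=cv2.INTER_CUBIC))
print(telemetry.current_t(),telemetry.current_ee_pos(),pose(C,np.radians(165),.068,.168)[0],telemetry.current_wrist_force())
```

```text
10.5333 [0.51082513 0.07082687 0.16802873] [0.51081704 0.0702997  0.168     ] [0.21386938 4.32013061 0.17605292]
```

View pics/e_crop.png

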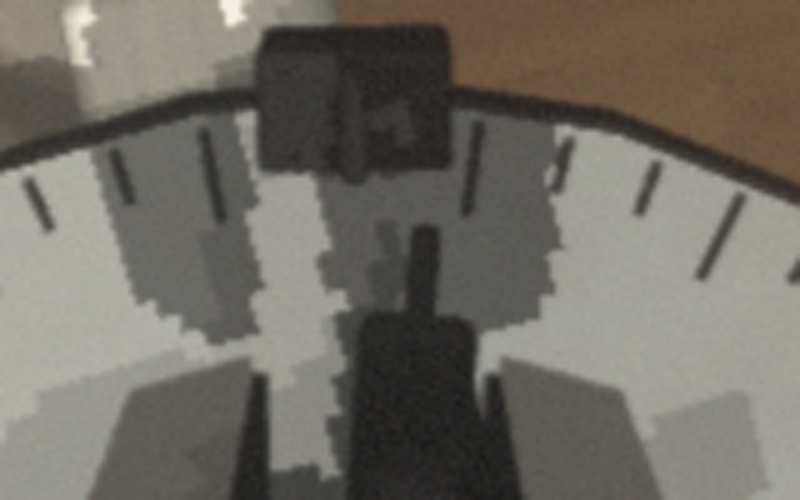

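The rib is at crop x≈353 and the pointer tip at x≈425, so it is still on the coarse side.

Run:
```python
from h import *
w=np.load("e_cal.npy",allow_pickle=True).item()
for CC in (C,(.574,.0525),(.578,.053)):
  for n,x,y,z in [("rib_in",353,178,.127),("rib_out",351,110,.127),("tip",426,228,.129),("ptrbase",422,310,.129)]:
    p=ray(w,240+x/5,200+y/5,z);d=p[:2]-CC;print(n,p.round(4),np.hypot(*d).round(4),(np.degrees(np.arctan2(d[1],d[0]))%360).round(2))
  print(proj(w,[*CC,.127]))
```

```text
rib_in [0.4895 0.0751 0.127 ] 0.0898 165.56
rib_out [0.4828 0.0767 0.127 ] 0.0967 165.62
tip [0.4958 0.0809 0.129 ] 0.0855 160.75
ptrbase [0.5039 0.0783 0.129 ] 0.077 160.54
[312.7292758  395.13475974]
rib_in [0.4895 0.0751 0.127 ] 0.0875 165.02
rib_out [0.4828 0.0767 0.127 ] 0.0943 165.12
tip [0.4958 0.0809 0.129 ] 0.0832 160.05
ptrbase [0.5039 0.0783 0.129 ] 0.0747 159.76
[311.18436482 391.33399093]
rib_in [0.4895 0.0751 0.127 ] 0.0912 165.97
rib_out [0.4828 0.0767 0.127 ] 0.0981 166.01
tip [0.4958 0.0809 0.129 ] 0.0868 161.26
ptrbase [0.5039 0.0783 0.129 ] 0.0783 161.12
[313.9689315  397.33084946]
```

Run:
```python
from h import *
from plant import r, gripper_to, inverse_kinematics, vision, models, telemetry
arc(r,165,169.8,vel=.02)
r.hold(.3)
w=vision.get_calibration("wrist")
im=vision.snapshot("wrist"); np.save("f_cal.npy",w,allow_pickle=True)
cv2.imwrite("pics/f_crop.png",cv2.resize(im[200:300,240:400,::-1],None,fx=5,fy=5,interpolation=cv2.INTER_CUBIC))
print(telemetry.current_t(),telemetry.current_ee_pos(),telemetry.current_wrist_force())
```

```text
11.3167 [0.50932069 0.06468388 0.16798334] [-1.70221279  3.27338085  1.21309363]
```

View pics/f_crop.png

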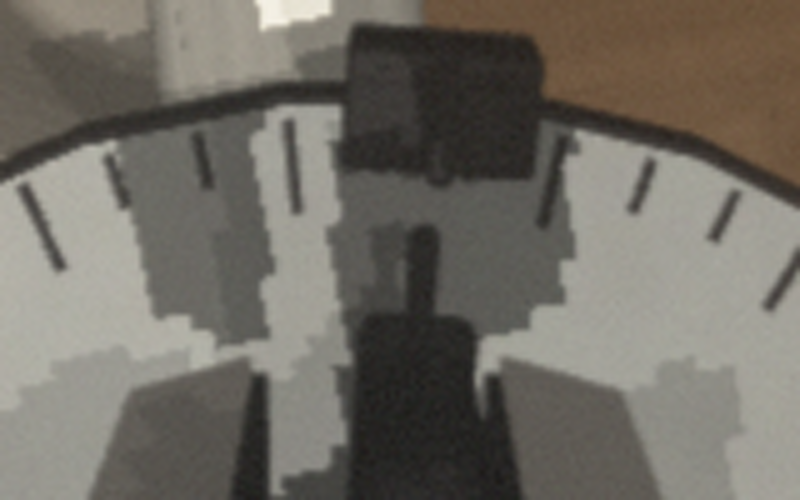

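Run:
```python
from h import *
import cv2
w=np.load("f_cal.npy",allow_pickle=True).item()
for CC in (C,(.574,.0525),(.578,.053)):
  for n,x,y,z in [("rib_in",440,182,.126),("rib_top",434,110,.127),("tip",425,229,.129),("ptrbase",421,310,.129)]:
    p=ray(w,240+x/5,200+y/5,z);d=p[:2]-CC;print(n,np.hypot(*d).round(4),(np.degrees(np.arctan2(d[1],d[0]))%360).round(2))
im=cv2.imread("pics/f_crop.png")[0:350,300:600]
im=cv2.convertScaleAbs(im,alpha=2.5)
cv2.imwrite("pics/f_crop2.png",cv2.resize(im,None,fx=1.7,fy=1.7))
```

```text
rib_in 0.0895 165.37
rib_top 0.097 166.11
tip 0.0854 166.19
ptrbase 0.077 166.06
rib_in 0.0872 164.83
rib_top 0.0946 165.63
tip 0.083 165.65
ptrbase 0.0747 165.45
rib_in 0.0909 165.79
rib_top 0.0984 166.49
tip 0.0868 166.62
ptrbase 0.0784 166.54
```

View pics/f_crop2.png

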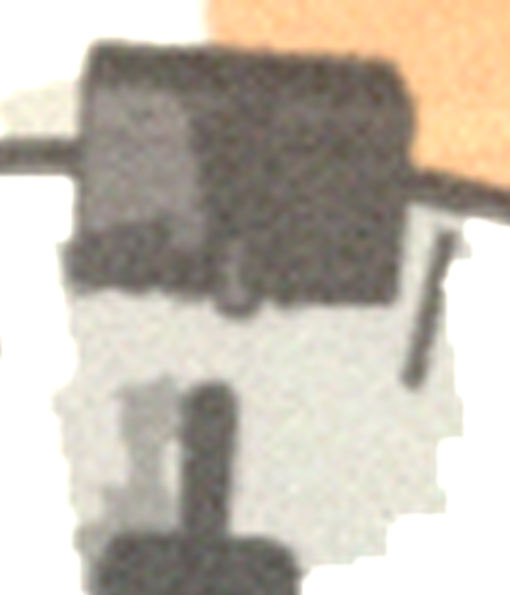

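The pointer is in line with the rib, or about 1 mm past it on the fine side. I'll release by centring the cage on the tab, rise, and check with a clear view.

Run:
```python
from h import *
from plant import r, gripper_to, inverse_kinematics, vision, models, telemetry
arc(r,169.8,166.3,vel=.02)
print(telemetry.current_wrist_force())
p,q=pose(C,np.radians(166.0),.068,.168); p2,_=pose(C,np.radians(166.3),.068,.21)
r.move_l(p2,vel=.08)
p3,q3=pose(C,np.radians(165.8),.075,.235)
r.move_l(p3,rot=q3,vel=.08); r.hold(.2)
w=vision.get_calibration("wrist")
im=vision.snapshot("wrist"); np.save("g_cal.npy",w,allow_pickle=True)
cv2.imwrite("pics/g.png",im[:,:,::-1])
for n in ["mark_rib","pointer_tip","tab_top","start_button_top"]:
    print(n,[(d['at'],round(d['score'],2)) for d in models.mark_of(n,"wrist")[:2]])
cv2.imwrite("pics/g_crop.png",cv2.convertScaleAbs(cv2.resize(im[170:290,240:400,::-1],None,fx=5,fy=5,interpolation=cv2.INTER_CUBIC),alpha=1.8))
print(telemetry.current_t(),proj(w,[*C,.128]))
```

```text
[-0.07991715  0.32037614  0.4465327 ]
mark_rib [([0.4826, 0.078, 0.1243], 0.81)]
pointer_tip [([0.498, 0.0737, 0.1257], 0.84)]
tab_top [([0.5061, 0.0678, 0.162], 0.82)]
start_button_top [([0.5639, -0.1142, 0.0627], 0.58)]
13.275 [314.18844219 347.72005602]
```

View pics/g_crop.png

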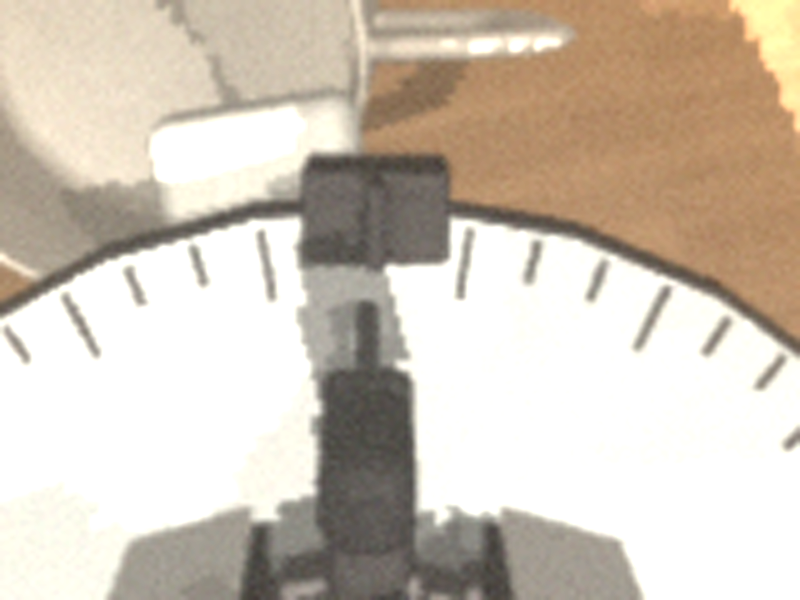

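The clear view shows the rib at crop x≈375 and the pointer at x≈367, about 1 mm to the fine side and well within 4 mm, and releasing didn't move it. Next is the button.

Run:
```python
from h import *
from plant import r, gripper_to, inverse_kinematics, vision, models, telemetry
B=np.array([.5615,-.1115])
_,q=pose(C,np.radians(84.6),.1,.2)
p=np.array([*B,.15])
print(inverse_kinematics(p,q))
e=telemetry.current_ee_pos(); r.move_l([e[0],e[1],.27],vel=.15)
gripper_to(0.0)
r.move_to([*B,.2],q)
r.move_l([*B,.115],vel=.1); r.hold(.2)
im=vision.snapshot("wrist"); cv2.imwrite("pics/h.png",im[:,:,::-1])
im=vision.snapshot("scene"); cv2.imwrite("pics/h_s.png",im[150:350,220:420,::-1])
print(telemetry.current_t(),telemetry.current_ee_pos(),telemetry.current_wrist_force(),telemetry.current_opening())
```

```text
[-3.17554589e-01  3.27769114e-01  1.63761644e+00 -4.44089210e-16
  1.17620710e+00 -2.23306809e-01]
16.475 [ 0.56173368 -0.11158833  0.11546563] [ 0.19149922 -0.24175226 -0.14068942] 0.00034079052077352597
```

View pics/h.png

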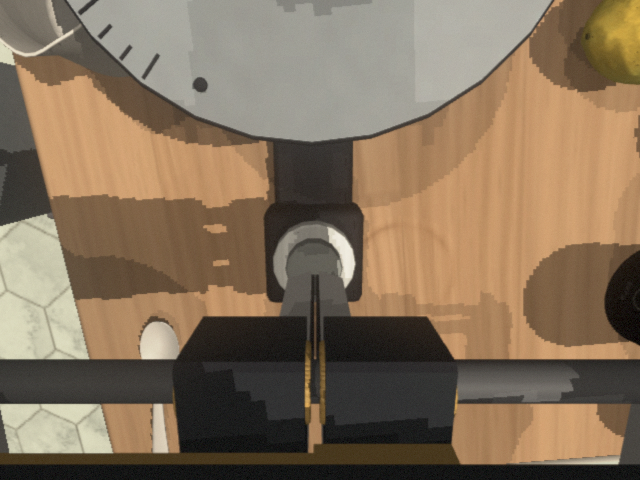

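View pics/h_s.png

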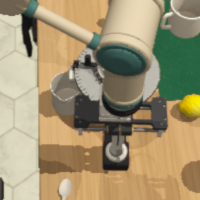

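The fingers are above the button, whose centre is near (314,258) in the wrist view. I'll confirm that by projection and then press.

Run:
```python
from h import *
from plant import r, gripper_to, inverse_kinematics, vision, models, telemetry
w=vision.get_calibration("wrist")
b=ray(w,314,256,.057); print("button",b)
B=np.array([.5615,-.1115])
if np.hypot(*(b[:2]-B))<.008:
    B=(B+b[:2])/2
    print(r.move_l([*B,.066],vel=.03,guard=11))
    r.hold(.25); print(telemetry.current_ee_pos(),telemetry.current_wrist_force())
else: print("skip")
```

```text
button [ 0.56330353 -0.10405276  0.057     ]
True
[ 0.56202181 -0.10902148  0.07726302] [-1.03380432  0.67468261  5.84726357]
```

Run:
```python
from h import *
from plant import r, gripper_to, inverse_kinematics, vision, models, telemetry
e=telemetry.current_ee_pos()
print(r.move_l([e[0],e[1],e[2]-.004],vel=.01,guard=9)); r.hold(.2)
print(telemetry.current_ee_pos(),telemetry.current_wrist_force())
r.move_l([e[0],e[1],.115],vel=.05); print(telemetry.current_wrist_force())
r.move_l([e[0],e[1],.24],vel=.15)
_,q=pose(C,np.radians(175),.068,.25)
im=vision.snapshot("wrist"); cv2.imwrite("pics/i.png",im[:,:,::-1])
im=vision.snapshot("top"); cv2.imwrite("pics/i_top.png",im[:,:,::-1])
p3,q3=pose(C,np.radians(165.8),.085,.26)
r.move_to(p3,q3); r.hold(.2)
w=vision.get_calibration("wrist"); im=vision.snapshot("wrist"); cv2.imwrite("pics/j.png",im[:,:,::-1])
cv2.imwrite("pics/j_crop.png",cv2.convertScaleAbs(cv2.resize(im[170:290,240:400,::-1],None,fx=5,fy=5,interpolation=cv2.INTER_CUBIC),alpha=1.8))
for n in ["mark_rib","pointer_tip","start_button_top"]:
    print(n,[(d['at'],round(d['score'],2)) for d in models.mark_of(n,"wrist")[:2]])
print(telemetry.current_t(),proj(w,[*C,.128]))
```

```text
True
[ 0.5620293  -0.10902399  0.0772687 ] [-0.55630984  0.54919643  5.50447079]
[-0.19892592 -0.5339447  -0.31747714]
mark_rib [([0.4833, 0.0763, 0.122], 0.82)]
pointer_tip [([0.4999, 0.0729, 0.1303], 0.73)]
start_button_top [([0.5625, -0.1141, 0.0604], 0.67)]
21.7667 [315.01363891 342.33473337]
```

View pics/j_crop.png

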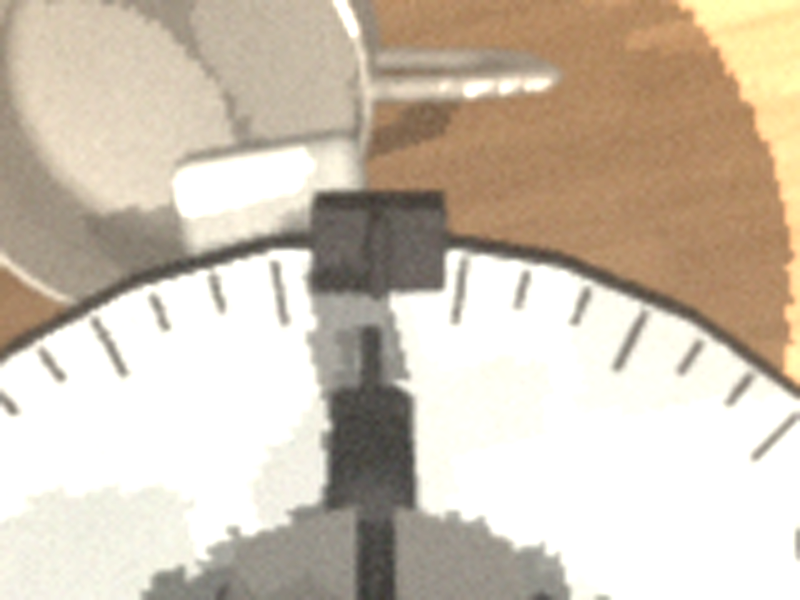

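View pics/i.png

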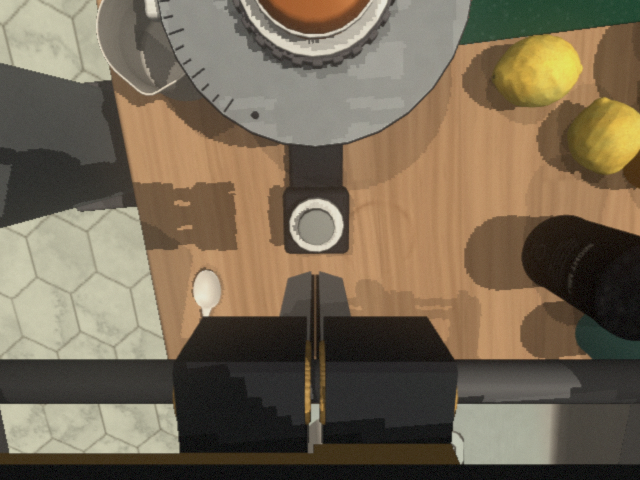

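Run:
```python
from plant import r, telemetry
print(telemetry.current_wrist_force()); r.sign_off(); print(telemetry.current_t())
```

```text
[-0.29918906 -0.63890921  0.42023753]
the job is handed in; nothing more can be done
the job is handed in; nothing more can be done
```

The lever is set at the mark and the start button has been pressed and let go. The job was handed in after about 22 s of the 51 s allowed.

- **Lever:** With the tab held loosely between the fingers, I pushed the lever about 25 mm beyond the clip on the coarse side. I then brought it up to the mark from that side only, in two moves. The finger felt about 4 N, so the lever was driving the ring and the slack was taken up. I couldn't read the slack joint directly.
- **Pointer:** In the last pictures it stands about 1 mm to the fine side of the rib, within the 4 mm allowed. I did not back off for that 1 mm, as it is about the accuracy of the measurement. Releasing the lever and pressing the button did not visibly move it. The network's point estimates, good to about 4 mm, also put the pointer close to the rib.
- **Button:** I pressed it down until the force jumped past the 5 N spring, stopping on an 11 N guard. The fingers held at about 5.8 N. Pressing further tripped a 9 N guard with no measurable movement, so it was fully down. I judged the depth from these forces, not from a travel reading. Afterwards the fingers were lifted well clear, and the wrist force was back near zero.
- **Jug, tamper and teaspoon:** The arm kept clear of them throughout. The jug and teaspoon look unmoved in the last wrist pictures, but I didn't measure their positions. I didn't check the tamper again at the end.

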